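Click the table radio's selector to the third dot

ROBOT

A 6-joint arm with a two-finger parallel gripper is mounted at the origin on the work surface. World frame = base frame: x ahead of the robot, y to its left, z up, the work surface at z = 0. Lengths are in m, angles in rad, forces in N, time in s.
With the tool pointing down it reaches from about 0.275 to 0.725 m from the base axis. Payload 15.9 kg.
Tool frame: the origin (TCP) lies on the front face of the gripper's body, between the roots of the fingers; the fingertips stand 73 mm ahead of it and the grasp point (between the pads) lies 54 mm ahead of it; z points along the fingers, y is the line along which they close (so a half turn about z gives the same grasp; the last joint's range is limited). The gripper opens to 85 mm and grips with 20 to 120 N. Pads are 22 mm wide; open, the fingers measure 114 mm over their backs; the gripper's body (76 mm by 85 mm) begins 54 mm behind the grasp point. The pads swing forward as they close: fully open they stand 13 mm farther back than shut.
Start: joints at [1.14, 0.213, -0.034, 1.323, 0, 1.571], TCP at [0.209, 0.454, 0.304] pointing down, gripper open.
Joint ranges: [-2.98, 2.98], [-0.74, 1.72], [-1.14, 1.35], [-2.1, 2.04], [-1.57, 1.44], [-3.14, 3.14]. Speed limits (rad/s): [1.89, 1.89, 2.39, 2.57, 3.14, 3.14].

INTERFACE

Orientations are given as a 3x3 rotation matrix whose columns are the frame's x, y, z axes.
In Python, from workcell import arm, eyes, ticket gives the robot as it stands.
- The arm moves only by the tool step_arm, never from a script. Its argument "motion" is a list of rows, each an object of numbers: "dx", "dy", "dz": the shift along the tool's x, y, z in cm; "yaw": the turn about the tool's z in rad; "hand": the finger opening in cm, from 0 to 8.54. A call has 1 to 8 rows; each row is the pose to reach, as a shift and turn from the pose commanded when the call began, along the tool's axes at that moment; what a row does not reach only later rows make up. A row lasts 1/12 s, in which the tool goes at most 41.7 mm and 7.16 degrees, less where a joint would pass 70% of its speed; a pose out of reach is approached as far as the arm can. A call with a gripper value outside its range is refused whole. The fingers move at their own pace and stop on an object; the grip force is fixed at half the most. Time passes only in rows, so rows that repeat a pose let the fingers close. It gives the time, the measured TCP pose, the force, the opening and the grip force at its end, in the units of the state.
- arm.get_obs(): the state, without advancing time (a new reading comes with each control period).
- eyes.get_image(name): name is "side" or "top" or "wrist"; returns a dict with "color" (384x512x3 uint8, blue, green, red), "range_z" (384x512 float32, m along the optical axis (not along the pixel's ray), 0 where there is no reading), "fov_y" (degrees; the focal length in pixels is half the picture's height over the tangent of half this angle, whatever the lens; pixels are square), "cx", "cy" (the principal point, pixels), "k1" (the pictures are not rectified: a ray, as slopes to the right and down, at radius r is drawn at 1 + k1 r^2 times it, then the intrinsics apply), "pose" (4x4, takes a point from camera to world coordinates); the wrist camera has in their place "mount" (4x4, takes a point from camera to tool coordinates, whose origin is the TCP and whose axes are the flange's). Camera axes: x right, y up, looking along -z (the intrinsics and any distortion apply to the point x, -y, -z); pixel columns grow to the right and rows downward; lengths in m; the calibration is good to about 2 mm. A picture is of the moment at which its call begins: read the wrist's pose just before it.
- ticket.job_done(): hands the job in; it is judged then, once.
Trained networks look in a picture, given as the dict that the camera call returned (one of the last four; its "shot" number tells which), for a name from the list of things; names that differ only in an ending like _2 or _b are one class to them, and where a whole thing is asked for, a point or a joint stands for the part that bears it (a point fixed in the world has none). Each returns a list of dicts, best first, with "p" (0 to 1); they miss things now and then, are a little off and sometimes report something else, mostly with a low value. They report only what shows in the picture. A call takes as long as a camera call.
- eyes.search_frame(picture, name): "xyz" ([x, y, z] in m, in the coordinates of the camera as it stood for that picture, good to about 4 mm: the middle of the surface that is visible of it).
- eyes.tip_of(picture, name): "xyz" ([x, y, z] in m, in the coordinates of the camera as it stood for that picture, good to about 4 mm: a listed point, or the origin of a listed thing).
The state is a dict: "t": time; "qpos": joint angles; "joint_velocities": joint speeds; "effort": joint torques, N m; "ee_pos": TCP position; "ee_rot": TCP orientation; "contact_force": force on the tool from outside, world axes, zero at the start; "torque": the same for the moment, N m; "width": opening from 0.0 (shut) to 1.0 (fully open); "gripper_force": force on a finger pad.
Only numpy, scipy, OpenCV 4.12 (cv2) and the standard library are available. Lean on these libraries where they do the work, as an engineer would, in place of code of your own. Each camera call takes 0.05 s, during which the arm holds its last target. There are 200 camera calls.

TASK

The table radio's wing-shaped selector dial stands too low: turn it clockwise, click by click, to the third dot after the off bar, and let go of it there. Leave the round volume knob and the white bowl as they are.

Things in the scene. Friction and masses are not known exactly. Their poses are not given: they have to be found in the camera images.
- selector (a joint): selector dial's angle, rad, growing clockwise seen from above. Clicks every 25 degrees: 0 = off (black bar mark, 16 x 5 mm), 0.436, 0.873, 1.309, 1.745 = first to fourth black dot (8 mm); end stops just beyond. Marks lie on the radio's top 40 mm from the dial's axis. Starts at off, first or second dot. About 0.1 N m turns it over a click; let go, it snaps to the nearest position and stays.
- selector_grip (a point): on the dial's vertical axis at the height to grip, 100 mm above the table; x along the wing to its nose (white line), turning with it; z up. Dial: 44 mm aluminium disc, top 78 mm above the table, with a black wing 12 mm thick, 48 long plus 6 mm nose, top 108 mm above the table. On the left half, from the cloth front, of the white top of a fixed birch radio 130 x 260 x 70 mm.
- volume_mark (a point): black dot on top of the round aluminium volume knob, 14 mm from that knob's axis, 92 mm above the table. The knob is 40 mm in diameter, its top 22 mm above the radio's top, its vertical axis 130 mm from the selector's; it turns easily and stays where it is left.
- bowl: white porcelain bowl, loose, 116 mm across and 50 mm tall, standing on the table beside or near the radio; origin at the centre of its underside.

How it is judged:
By the outcome, as a careful person would: the job done as asked, in the order asked, and still so for the second after the job is handed in, with the robot touching nothing.
It also fails if it takes over 29 s, if anything falls off the work surface, if the arm or the gripper's body presses on something with over 40 N, if the wrist force passes 120 N, or if a joint passes its speed limit or range.

## Working session

There is one attempt and no reset: what is moved stays moved. The work goes in short steps, Python scripts to look and compute and a tool call to move; the robot and the scene stay as the last step left them, time stands still between calls to the robot, and variables do not carry over. Pictures are saved under pics/ and viewed, at most 10 in all, crops included, and the job is handed in when it is done.

Besides the shell and the picture viewer there is one more tool, called after "Request:" as name([rows], argument=value, ...), one row to a line, values as JSON. step_arm: Moves the arm, as the interface text tells. Its arguments: {"type":"object","properties":{"motion":{"type":"array"}},"required":["motion"]}

```bash
mkdir -p pics; cat > h.py <<'E'
import numpy as np,cv2
from workcell import arm,eyes,ticket
def look(n):
    o=arm.get_obs(); p=eyes.get_image(n)
    if n=="wrist":
        T=np.eye(4);T[:3,:3]=o["ee_rot"];T[:3,3]=o["ee_pos"];p["T"]=T@p["mount"]
    else: p["T"]=np.array(p["pose"])
    return p
def W(p,x): return (p["T"]@np.append(x,1))[:3]
def K(p):
    h=p["color"].shape[0]; f=h/2/np.tan(np.radians(p["fov_y"])/2)
    return np.array([[f,0,p["cx"]],[0,f,p["cy"]],[0,0,1]]),np.array([p["k1"],0,0,0,0.])
def onplane(p,u,v,z):
    k,d=K(p); s=cv2.undistortPoints(np.array([[[u,v]]],float),k,d)[0,0]
    r=p["T"][:3,:3]@[s[0],-s[1],-1]; c=p["T"][:3,3]; return c+r*(z-c[2])/r[2]
def proj(p,w):
    c=np.linalg.inv(p["T"])@np.append(w,1);k,d=K(p)
    return cv2.projectPoints(np.array([[c[0],-c[1],-c[2]]]),np.zeros(3),np.zeros(3),k,d)[0][0,0]
E
python3 - <<'E'
from h import *
o=arm.get_obs();print(o["t"],o["ee_pos"],np.round(o["ee_rot"],3))
for n in("top","side","wrist"):
    p=look(n);cv2.imwrite(f"pics/{n}1.png",p["color"]);print(n,np.round(p["T"][:3,3],3))
    for q in("selector_grip","volume_mark","bowl"):
        for r in eyes.tip_of(p,q)[:2]: print(q,round(r["p"],2),np.round(W(p,r["xyz"]),3),np.round(proj(p,W(p,r["xyz"]))))
    for r in eyes.search_frame(p,"selector")[:2]: print("sel",round(r["p"],2),np.round(W(p,r["xyz"]),3))
a=cv2.imread("pics/top1.png");c=cv2.imread("pics/side1.png")
E
```

```text
0.0 [0.20869614 0.45410117 0.30341499] [[-0.909  0.418 -0.   ]
 [ 0.418  0.909 -0.001]
 [-0.    -0.001 -1.   ]]
top [ 0.439 -0.039  1.004]
selector_grip 0.66 [ 0.588 -0.05   0.098] [261. 171.]
volume_mark 0.62 [ 0.625 -0.176  0.092] [320. 154.]
bowl 0.67 [ 0.641 -0.348  0.   ] [386. 155.]
sel 0.78 [ 0.584 -0.046  0.079]
side [ 0.157 -0.518  0.715]
selector_grip 0.95 [ 0.586 -0.052  0.097] [289. 192.]
volume_mark 0.8 [ 0.625 -0.181  0.089] [348. 224.]
bowl 0.71 [ 0.647 -0.348 -0.003] [413. 304.]
sel 0.82 [ 0.582 -0.059  0.076]
wrist [0.133 0.489 0.373]
```

```bash
python3 - <<'E'
import cv2,numpy as np
a=cv2.imread("pics/top1.png")[110:240,190:350];c=cv2.imread("pics/side1.png")[130:280,220:400]
cv2.imwrite("pics/c1.png",np.vstack([cv2.resize(a,(480,390),interpolation=3)[:290],cv2.resize(c,(480,400),interpolation=3)[:300]]))
cv2.imwrite("pics/c2.png",cv2.resize(cv2.imread("pics/top1.png")[100:230,180:350],(785,600),interpolation=2))
E
```

```text
(no output)
```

View pics/c2.png

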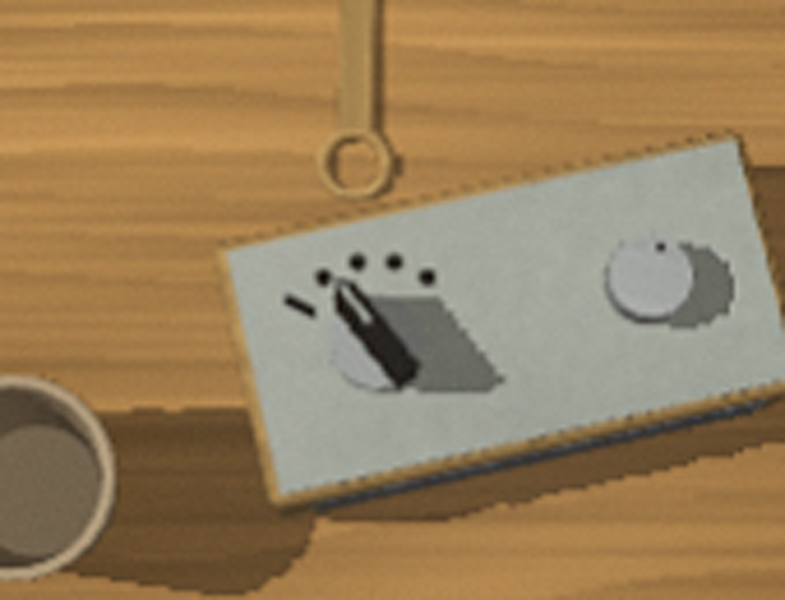

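View pics/side1.png

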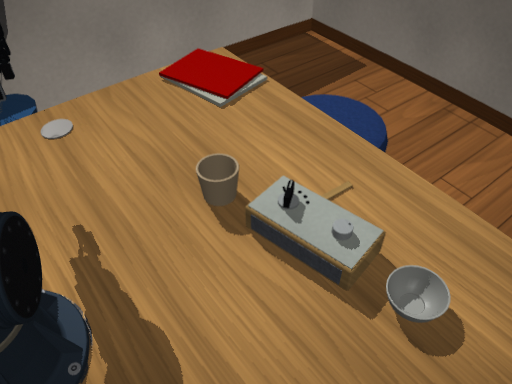

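The top crop shows the nose at the first dot (crop pixel 324,277). The off bar is at (300,305), the dots run clockwise to (428,277), and a grey cup stands at left. The side view shows the same layout, with the bowl at (418,292) well clear.

```bash
python3 - <<'E'
from h import *
from scipy.optimize import least_squares
p=look("top")
px=np.array([(300,305),(324,277),(358,262),(394,262),(428,277)])/4.617+[180,100]-0.4
M=np.array([onplane(p,u,v,.07)[:2] for u,v in px]);print(M.round(4))
k=np.arange(5)*np.radians(25)
f=lambda s:(M-np.c_[s[0]+.04*np.cos(s[2]-k),s[1]+.04*np.sin(s[2]-k)]).ravel()
r=least_squares(f,[.587,-.05,1.]);print(r.x,abs(r.fun).max())
g=lambda u,v,z:onplane(p,u/4.617+179.6,v/4.617+99.6,z)
n=g(341,284,.108);b=g(405,383,.108);print(n,b,np.arctan2(*(n-b)[:2][::-1]))
o=arm.get_obs();R=o["ee_rot"];th=r.x[2]-k[1]
print("theta wing",th,"theta3",r.x[2]-k[3])
# tool x yaw angle in world
a=np.arctan2(R[1,0],R[0,0]);print("tool x angle",a,"q6",o["qpos"][5])
d=R.T@(np.array([r.x[0],r.x[1],.304])-o["ee_pos"]);print("shift cm",d*100)
# cup heights
z=p["range_z"];c=[]
for u,v in[(180,170+20),(183,200),(190,185),(203,200),(202,203)]:
    k_,dd=K(p);s=cv2.undistortPoints(np.array([[[u,v]]],float),k_,dd)[0,0];w=W(p,np.array([s[0],-s[1],-1])*z[v,u]);print(w.round(3))
E
```

```text
[[ 0.6049 -0.0144]
 [ 0.6182 -0.0257]
 [ 0.6253 -0.0417]
 [ 0.6252 -0.0586]
 [ 0.6179 -0.0745]]
[ 0.58623895 -0.04986709  1.08445363] 0.0002278550952665992
[ 0.60764037 -0.03388102  0.108     ] [ 0.56247403 -0.06230749  0.108     ] 0.5617377896402711
theta wing 0.6481213141223952 theta3 -0.22454331187476972
tool x angle 2.710750148646812 q6 1.5708232066372392
shift cm [-5.53507494e+01 -3.00454850e+01 -8.49948795e-03]
[0.557 0.131 0.037]
[0.537 0.129 0.009]
[0.562 0.102 0.079]
[0.529 0.073 0.085]
[0.53  0.085 0.008]
```

Request:
step_arm([
  {"dx":-2,"dy":-1,"yaw":-0.06},
  {"dx":-5,"dy":-3,"yaw":-0.12},
  {"dx":-9,"dy":-5,"yaw":-0.2},
  {"dx":-12.5,"dy":-7,"yaw":-0.28},
  {"dx":-16,"dy":-9,"yaw":-0.36},
  {"dx":-20,"dy":-11,"yaw":-0.44},
  {"dx":-23.5,"dy":-13,"yaw":-0.52},
  {"dx":-27,"dy":-14.5,"yaw":-0.6},
])

```text
invalid input at $.motion[0]: expected keys dx, dy, dz, yaw, hand
```

```bash
cat >> h.py <<'E'
def rem(tx=.5862,ty=-.0499,tz=.304,a=3.79):
    o=arm.get_obs();R=o["ee_rot"];d=R.T@(np.array([tx,ty,tz])-o["ee_pos"])*100
    y=np.arctan2(R[1,0],R[0,0])-a; y=(y+np.pi)%(2*np.pi)-np.pi
    print("t",o["t"],o["ee_pos"].round(4),"rem cm",d.round(2),"yaw",round(y,3),"q",np.round(o["qpos"],2),"F",np.round(o["contact_force"],1),"w",o["width"])
E
python3 -c "from h import *;rem()"
```

```text
t 0.8 [0.2088 0.4543 0.3039] rem cm [-5.535e+01 -3.005e+01 -1.000e-02] yaw -1.079 q [ 1.14  0.21 -0.03  1.32  0.    1.57] F [ 0.3 -0.3  0.3] w 0.9993373771313112
```

Request:
step_arm([
  {"dx":-2,"dy":-1,"dz":0,"yaw":-0.06,"hand":8.5},
  {"dx":-5,"dy":-3,"dz":0,"yaw":-0.12,"hand":8.5},
  {"dx":-9,"dy":-5,"dz":0,"yaw":-0.2,"hand":8.5},
  {"dx":-12.5,"dy":-7,"dz":0,"yaw":-0.28,"hand":8.5},
  {"dx":-16,"dy":-9,"dz":0,"yaw":-0.36,"hand":8.5},
  {"dx":-20,"dy":-11,"dz":0,"yaw":-0.44,"hand":8.5},
  {"dx":-23.5,"dy":-13,"dz":0,"yaw":-0.52,"hand":8.5},
  {"dx":-27,"dy":-14.5,"dz":0,"yaw":-0.6,"hand":8.5},
])

```text
t: 1.47
ee_pos: [0.3941, 0.2077, 0.3042]
ee_rot: [[-0.985, -0.172, 0.001], [-0.172, 0.985, 0.0], [-0.001, 0.0, -1.0]]
contact_force: [-0.1, 0.5, -0.5]
width: 0.995
gripper_force: 0.0
```

```bash
python3 -c "from h import *;rem()"
```

```text
t 1.4667 [0.3941 0.2077 0.3042] rem cm [-14.48 -28.68   0.03] yaw -0.475 q [ 0.48  0.1  -0.17  1.3   0.    0.31] F [-0.1  0.5 -0.5] w 0.9946083017463434
```

Request:
step_arm([
  {"dx":-1.8,"dy":-3.6,"dz":0,"yaw":-0.08,"hand":8.5},
  {"dx":-3.6,"dy":-7.2,"dz":0,"yaw":-0.16,"hand":8.5},
  {"dx":-5.4,"dy":-10.8,"dz":0,"yaw":-0.24,"hand":8.5},
  {"dx":-7.2,"dy":-14.4,"dz":0,"yaw":-0.32,"hand":8.5},
  {"dx":-9.2,"dy":-18,"dz":0,"yaw":-0.4,"hand":8.5},
  {"dx":-11,"dy":-21.8,"dz":0,"yaw":-0.475,"hand":8.5},
  {"dx":-13,"dy":-25.5,"dz":0,"yaw":-0.475,"hand":8.5},
  {"dx":-14.5,"dy":-28.7,"dz":0,"yaw":-0.475,"hand":8.5},
])

```text
t: 2.13
ee_pos: [0.586, -0.0511, 0.3037]
ee_rot: [[-0.8, -0.6, 0.0], [-0.6, 0.8, -0.0], [-0.0, -0.0, -1.0]]
contact_force: [-0.6, 0.0, -0.6]
width: 0.993
gripper_force: 0.0
```

```bash
python3 - <<'E'
from h import *
rem();p=look("wrist");cv2.imwrite("pics/w2.png",p["color"])
for r in eyes.tip_of(p,"selector_grip")[:1]: print(r["p"],W(p,r["xyz"]))
x,y,t=.5862,-.0499,1.0845
for i in range(5):
    a=t-i*np.radians(25);print(i,proj(p,[x+.04*np.cos(a),y+.04*np.sin(a),.07]).round(1))
a=t-np.radians(25)
print("wing",proj(p,[x+.03*np.cos(a),y+.03*np.sin(a),.108]),proj(p,[x-.024*np.cos(a),y-.024*np.sin(a),.108]))
E
```

```text
t 2.1333 [ 0.586  -0.0511  0.3037] rem cm [-0.09  0.08 -0.03] yaw -0.004 q [-0.09  0.4   0.22  1.39 -0.   -0.73] F [-0.6  0.  -0.6] w 0.9932082157810339
0.56 [ 0.58460239 -0.05243944  0.09901654]
0 [269.4 205.8]
1 [255.2 208.7]
2 [240.9 205.8]
3 [229.  197.5]
4 [221.7 185. ]
wing [255.29098731 213.74428638] [255.22125132 163.2321727 ]
```

View pics/w2.png

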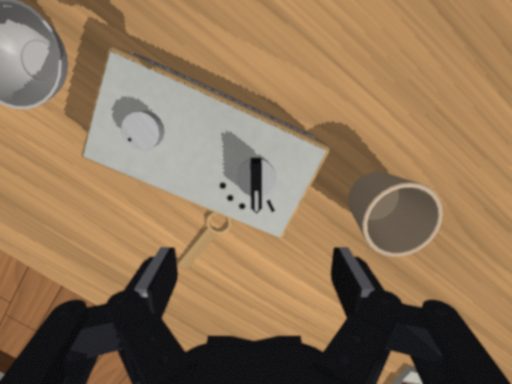

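The picture confirms it. The bar is at (270,205), the dots are at (242,206), (230,197) and (222,185), and the wing runs from (256,158) to (257,213) with its nose over the first dot. All of this matches my model within a pixel, so I need two clicks (50°) clockwise. Next: descend.

Request:
step_arm([
  {"dx":-0.1,"dy":0.1,"dz":2.5,"yaw":0,"hand":5},
  {"dx":-0.1,"dy":0.1,"dz":5.5,"yaw":0,"hand":5},
  {"dx":-0.1,"dy":0.1,"dz":8.5,"yaw":0,"hand":5},
  {"dx":-0.1,"dy":0.1,"dz":11,"yaw":0,"hand":5},
  {"dx":-0.1,"dy":0.1,"dz":13,"yaw":0,"hand":5},
  {"dx":-0.1,"dy":0.1,"dz":14.2,"yaw":0,"hand":5},
  {"dx":-0.1,"dy":0.1,"dz":14.7,"yaw":0,"hand":5},
  {"dx":-0.1,"dy":0.1,"dz":14.7,"yaw":0,"hand":5},
])

```text
t: 2.9
ee_pos: [0.5844, -0.047, 0.156]
ee_rot: [[-0.799, -0.601, -0.002], [-0.601, 0.799, 0.0], [0.001, 0.001, -1.0]]
contact_force: [-0.3, 0.3, -0.3]
width: 0.587
gripper_force: 0.0
```

```bash
python3 -c "from h import *;rem(tz=.1565)"
```

```text
t 2.9 [ 0.5844 -0.047   0.156 ] rem cm [ 0.03 -0.34 -0.05] yaw -0.004 q [-0.08  0.46 -0.07  1.04  0.   -0.72] F [-0.3  0.3 -0.3] w 0.5865396619938815
```

Request:
step_arm([
  {"dx":0,"dy":-0.3,"dz":0,"yaw":0,"hand":5},
  {"dx":0,"dy":-0.3,"dz":0,"yaw":0,"hand":5},
  {"dx":0,"dy":-0.3,"dz":0,"yaw":0,"hand":3},
  {"dx":0,"dy":-0.3,"dz":0,"yaw":0,"hand":3},
])

```text
t: 3.23
ee_pos: [0.5872, -0.0498, 0.1577]
ee_rot: [[-0.8, -0.6, 0.001], [-0.6, 0.8, -0.0], [-0.001, -0.001, -1.0]]
contact_force: [-0.5, -0.1, 0.2]
width: 0.351
gripper_force: 0.0
```

```bash
python3 -c "from h import *;rem(tz=.1565)"
```

```text
t 3.2333 [ 0.5872 -0.0498  0.1577] rem cm [0.09 0.05 0.12] yaw -0.004 q [-0.08  0.46 -0.06  1.05  0.   -0.73] F [-0.5 -0.1  0.2] w 0.3509127637448711
```

Request:
step_arm([
  {"dx":0,"dy":0,"dz":0,"yaw":0,"hand":0.8},
  {"dx":0,"dy":0,"dz":0,"yaw":0,"hand":0.8},
  {"dx":0,"dy":0,"dz":0,"yaw":0,"hand":0.8},
  {"dx":0,"dy":0,"dz":0,"yaw":0,"hand":0.8},
  {"dx":0,"dy":0,"dz":0,"yaw":0,"hand":0.8},
])

```text
t: 3.65
ee_pos: [0.5864, -0.0488, 0.1575]
ee_rot: [[-0.799, -0.601, -0.0], [-0.601, 0.799, 0.002], [-0.001, 0.002, -1.0]]
contact_force: [-7.8, 7.1, 11.2]
width: 0.124
gripper_force: 59.4
```

```bash
python3 -c "from h import *;rem(tz=.1565)"
```

```text
t 3.65 [ 0.5864 -0.0488  0.1575] rem cm [ 0.08 -0.08  0.1 ] yaw -0.003 q [-0.08  0.46 -0.07  1.05  0.   -0.73] F [-7.8  7.1 11.2] w 0.12351367393737299
```

Request:
step_arm([
  {"dx":0,"dy":0.05,"dz":0,"yaw":0.08,"hand":0.8},
  {"dx":0,"dy":0.05,"dz":0,"yaw":0.16,"hand":0.8},
  {"dx":0,"dy":0.05,"dz":0,"yaw":0.24,"hand":0.8},
  {"dx":0,"dy":0.05,"dz":0,"yaw":0.32,"hand":0.8},
  {"dx":0,"dy":0.05,"dz":0,"yaw":0.4,"hand":0.8},
  {"dx":0,"dy":0.05,"dz":0,"yaw":0.436,"hand":0.8},
  {"dx":0,"dy":0.05,"dz":0,"yaw":0.436,"hand":0.8},
  {"dx":0,"dy":0.05,"dz":0,"yaw":0.436,"hand":0.8},
])

```text
t: 4.32
ee_pos: [0.5865, -0.0491, 0.1576]
ee_rot: [[-0.978, -0.207, 0.0], [-0.207, 0.978, 0.0], [-0.0, 0.0, -1.0]]
contact_force: [-4.4, 1.6, 8.8]
width: 0.13
gripper_force: 59.1
```

```bash
python3 -c "from h import *;rem(tz=.1565,a=3.79-.873);print(arm.get_obs()['torque'])"
```

```text
t 4.3167 [ 0.5865 -0.0491  0.1576] rem cm [ 0.04 -0.07  0.11] yaw 0.433 q [-0.08  0.46 -0.07  1.05  0.   -0.29] F [-4.4  1.6  8.8] w 0.13003623515897483
[0.19613472 0.85650856 0.03197936]
```

Request:
step_arm([
  {"dx":0,"dy":0,"dz":0,"yaw":0.08,"hand":0.8},
  {"dx":0,"dy":0,"dz":0,"yaw":0.16,"hand":0.8},
  {"dx":0,"dy":0,"dz":0,"yaw":0.24,"hand":0.8},
  {"dx":0,"dy":0,"dz":0,"yaw":0.32,"hand":0.8},
  {"dx":0,"dy":0,"dz":0,"yaw":0.4,"hand":0.8},
  {"dx":0,"dy":0,"dz":0,"yaw":0.435,"hand":0.8},
  {"dx":0,"dy":0,"dz":0,"yaw":0.435,"hand":0.8},
  {"dx":0,"dy":0,"dz":0,"yaw":0.435,"hand":0.8},
])

```text
t: 4.98
ee_pos: [0.5864, -0.0495, 0.1576]
ee_rot: [[-0.974, 0.225, 0.0], [0.225, 0.974, -0.001], [-0.0, -0.001, -1.0]]
contact_force: [-4.4, -1.7, 8.9]
width: 0.126
gripper_force: 59.2
```

Request:
step_arm([
  {"dx":0,"dy":0,"dz":0,"yaw":0,"hand":4},
  {"dx":0,"dy":0,"dz":0,"yaw":0,"hand":4},
  {"dx":0,"dy":0,"dz":0,"yaw":0,"hand":4},
  {"dx":0,"dy":0,"dz":0,"yaw":0,"hand":4},
  {"dx":0,"dy":0,"dz":-1,"yaw":0,"hand":4},
  {"dx":0,"dy":0,"dz":-3,"yaw":0,"hand":4},
  {"dx":0,"dy":0,"dz":-6,"yaw":0,"hand":4},
  {"dx":0,"dy":0,"dz":-9,"yaw":0,"hand":4},
])

```text
t: 5.65
ee_pos: [0.586, -0.0492, 0.2483]
ee_rot: [[-0.974, 0.225, -0.001], [0.225, 0.974, 0.0], [0.001, -0.0, -1.0]]
contact_force: [0.6, 0.9, 0.3]
width: 0.473
gripper_force: 0.0
```

Request:
step_arm([
  {"dx":0,"dy":0,"dz":-2,"yaw":0,"hand":4},
  {"dx":0,"dy":0,"dz":-4,"yaw":0,"hand":4},
  {"dx":0,"dy":0,"dz":-5,"yaw":0,"hand":4},
  {"dx":0,"dy":0,"dz":-5,"yaw":0,"hand":4},
])

```text
t: 5.98
ee_pos: [0.5873, -0.0493, 0.2994]
ee_rot: [[-0.974, 0.225, 0.004], [0.225, 0.974, -0.0], [-0.004, 0.001, -1.0]]
contact_force: [0.7, -0.1, -0.7]
width: 0.466
gripper_force: 0.0
```

```bash
python3 - <<'E'
from h import *
rem();p=look("wrist");q=look("side")
im=np.hstack([cv2.resize(p["color"][120:250,180:310],(400,400),interpolation=2),cv2.resize(q["color"][160:280,240:360],(400,400),interpolation=2)])
cv2.imwrite("pics/w3.png",im)
E
```

```text
t 5.9833 [ 0.5873 -0.0493  0.2994] rem cm [ 0.09 -0.08 -0.46] yaw -0.875 q [-0.08  0.4   0.21  1.38  0.    0.14] F [ 0.7 -0.1 -0.7] w 0.4660161140260027
```

View pics/w3.png

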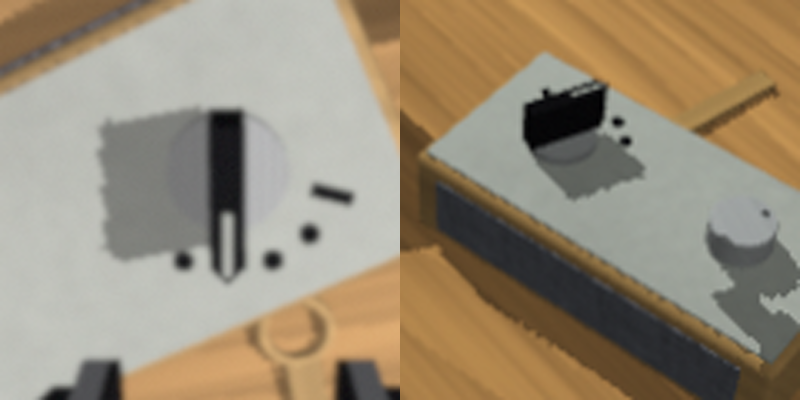

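The left crop shows the nose (228,275) over the third dot. The bar (332,193), first dot (310,233), second dot (272,260) and fourth dot (184,260) are all visible, and the gripper is clear. The volume knob hasn't moved.

```bash
python3 -c "from h import *;print(ticket.job_done())"
```

```text
the job is handed in; nothing more can be done
None
```

The selector dial now stands at the third dot, turned two clicks clockwise from the first dot and let go; the volume knob and bowl were not touched, and the job is handed in at about 6 s.

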